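# Find the full hardware box by its weight and seat it in the stock bay

### The arm

A 6-joint arm with a two-finger parallel gripper is mounted at the origin on the work surface. World frame = base frame: x ahead of the robot, y to its left, z up, the work surface at z = 0. Lengths are in mm, angles in rad, forces in N, time in s.
With the tool pointing down it reaches from about 350 to 875 mm from the base axis. Payload 4.2 kg.
Tool frame: the origin (TCP) lies at the very end of the fingers, on their centre line; the grasp point (between the pads) lies 19 mm behind it; z points along the fingers, y is the line along which they close (so a half turn about z gives the same grasp; the last joint's range is limited). The gripper opens to 85 mm and grips with 20 to 120 N. Pads are 22 mm wide; open, the fingers measure 114 mm over their backs; the gripper's body (76 mm by 85 mm) begins 54 mm behind the grasp point. The pads swing forward as they close: fully open they stand 13 mm farther back than shut.
Start: joints at [-0.846, 0.385, 0.008, 0, -1.194, -0.259], TCP at [280.722, -558.385, 231.312] pointing down, gripper open.
Joint ranges: [-3.14, 3.14], [-1.21, 2.06], [-1.07, 1.41], [-3.16, 2.05], [-2.99, -0.16], [-3.1, 3.1]. Speed limits (rad/s): [2.79, 2.79, 3.14, 3.14, 3.14, 3.14].

### API

Orientations are given as a unit quaternion [x, y, z, w].
In Python, from bench import arm gives the robot as it stands.
- The arm moves only by the tool servo_tool, never from a script. Its argument "rows" is a list that holds one entry, the list of rows, each a list of 7 numbers: the finger opening in mm, from 0 to 85.4, then the shift along the tool's x, y, z in mm, then the turn, a rotation vector about the tool's x, y, z in rad. A call has 1 to 10 rows; each row is the pose to reach, as a shift and turn from the pose commanded when the call began, along the tool's axes at that moment; what a row does not reach only later rows make up. A row lasts 1/8 s, in which the tool goes at most 62.5 mm and 10.7 degrees, less where a joint would pass 70% of its speed; a pose out of reach is approached as far as the arm can. A call with a gripper value outside its range is refused whole. The fingers move at their own pace and stop on an object; the grip force is fixed at half the most. Time passes only in rows, so rows that repeat a pose let the fingers close. It gives the time, the measured TCP pose, the force, the opening and the grip force at its end, in the units of the state.
- arm.read_state(): the state, without advancing time (a new reading comes with each control period).
- arm.get_image(name): name is "scene" or "side" or "wrist"; returns the picture (420x560x3 uint8, red, green, blue); there is no depth.
- arm.camera_params(name): a dict with "intrinsics" (3x3 intrinsics, pixels), "R" (3x3) and "t" (3): a world point X has camera coordinates R X + t. Camera axes: x right, y down, z forward; pixel columns grow to the right and rows downward; lengths in mm; the calibration is good to about 2 mm. A picture is of the moment at which its call begins: read the wrist's pose just before it. camera_params takes no time and is no camera call; for the wrist camera it gives the pose at the moment of the call.
- arm.job_done(): hands the job in; it is judged then, once.
The state is a dict: "clock": time; "joints": joint angles; "joint_vel": joint speeds; "joint_efforts": joint torques, N m; "position": TCP position; "ee_rot": TCP orientation; "contact_force": force on the tool from outside, world axes, zero at the start; "wrist_torque": the same for the moment, N m; "gripper_width": finger opening in mm; "grasp_force": force on a finger pad.
Only numpy, scipy, OpenCV 4.12 (cv2) and the standard library are available. Lean on these libraries where they do the work, as an engineer would, in place of code of your own. Each camera call takes 0.05 s, during which the arm holds its last target. There are 200 camera calls.

### The job

One of the two look-alike steel boxes is full and the other nearly empty. Lift the left one clear of the bench, set it back where it stood, then lift the right one to feel which is heavier; put the heavier box lengthwise between the guides of the bay and slide it back, pushing the follower plate with it until the follower is fully home against its end block, gently, without ramming it. Leave the lighter box upright where it stood, don't tip either box, and don't disturb the other things on the bench.

Things in the scene. Friction and masses are not known exactly. Their poses are not given: they have to be found in the camera images.
- box_left: closed grey steel box, the left of two look-alikes seen from the robot (left = +y), standing on the bench. 100 (x) x 56 (y) x 70 (z) mm, flat sides, flat shut lid. Origin: centre of underside, z up; long axis within 25 degrees of the robot's x. One box is full (600-750 g), the other almost empty (230-290 g); which varies and cannot be seen. The load may shift inside.
- box_right: closed grey steel box, the right of two look-alikes seen from the robot (left = +y), standing on the bench. 100 (x) x 56 (y) x 70 (z) mm, flat sides, flat shut lid. Origin: centre of underside, z up; long axis within 25 degrees of the robot's x. One box is full (600-750 g), the other almost empty (230-290 g); which varies and cannot be seen. The load may shift inside.
- bay: fixed low steel tray lined with slippery nylon. Origin on the bench on its middle line; x runs along it to the rear, away from the robot, z up. Floor 8 mm thick, x -100 to 220 mm, 98 mm wide. Two guides, tops at z = 22 mm, x -80 to 135 mm, 62 mm apart: a box lies lengthwise between them with 3 mm play each side. At the rear: follower plate and end block (top 60 mm, knob to 72 mm).
- bay_entry (a point): point on the tray's floor (8 mm above the bench), middle line, at x = -15 mm of the bay; axes as the bay's. A box with its underside centre here is 30 to 70 mm clear of the follower: the end block is clamped at a place that varies by 30 mm and is not measured, so the follower must be found by feel. Its near face is at bay x 65-103 mm at first, 95-125 mm when home.
- follower (a joint): how far the follower (upright steel plate, 56 mm wide, 8 thick, top at 55 mm) has slid back along the bay's x to the end block, m: starts at 0 to 0.008; 0.030 = home, hard against the block; above 0.028 counts as home. Drags with about 5 N, stays where left, no spring. More than 22 N between box and follower is ramming.
- spray_can: bystander, to be left alone: white spray can with red nozzle, 64 mm diameter, 190 mm high, standing at the far left. Origin: centre of its underside.
- parts_bin: bystander, to be left alone: orange open bin, 130 x 100 x 60 mm, at the far right. Origin: centre of its underside.
- bearing: bystander, to be left alone: steel ring, 62 mm outside diameter, 16 mm high, lying near the robot. Origin: centre of its underside.

How it is judged:
By the outcome, as a careful person would: the job done as asked, in the order asked, and still so for the second after the job is handed in, with the robot touching nothing.
It also fails if it takes over 72 s, if anything falls off the work surface, if the arm or the gripper's body presses on something with over 40 N, if the wrist force passes 120 N, or if a joint passes its speed limit or range.

## Working session

There is one attempt and no reset: what is moved stays moved. The work goes in short steps, Python scripts to look and compute and a tool call to move; the robot and the scene stay as the last step left them, time stands still between calls to the robot, and variables do not carry over. Pictures are saved under pics/ and viewed, at most 10 in all, crops included, and the job is handed in when it is done.

Besides the shell and the picture viewer there is one more tool, called after "Request:" as name(argument=value, ...), one argument or row to a line, values as JSON. servo_tool: Moves the arm, as the interface text tells. Its arguments: {"type":"object","properties":{"rows":{"type":"array"}},"required":["rows"]}

```bash
mkdir -p pics; ls
python3 - <<'E'
from bench import arm
import cv2,numpy as np
s=arm.read_state(); print(s)
a=arm.get_image("scene");b=arm.get_image("side")
cv2.imwrite("pics/scene.png",a[:,:,::-1]);cv2.imwrite("pics/side.png",b[:,:,::-1])
for n in("scene","side","wrist"):
    print(n,arm.camera_params(n))
E
```

```text
pics
{'clock': 0.0, 'joints': array([-8.46397389e-01,  3.85590170e-01,  6.59278733e-03, -5.22499772e-04,
       -1.19396590e+00, -2.58605262e-01]), 'joint_vel': array([ 0.00119887,  0.00123634,  0.00163136, -0.0002001 , -0.00076249,
        0.00204834]), 'joint_efforts': array([ 1.95543362e-03, -3.92291558e+01,  1.88406318e+01,  4.18618217e+00,
       -4.56388952e-03, -6.68860125e-06]), 'position': array([ 280.4669846 , -557.87626521,  230.18486108]), 'ee_rot': array([-2.30703179e-01,  9.73023540e-01,  1.06981728e-03, -2.97275936e-04]), 'contact_force': array([ 0.22640634,  0.51666033, -0.10136808]), 'wrist_torque': array([0.00406331, 0.0292257 , 0.03489828]), 'grasp_force': 0.0, 'gripper_width': 85.27498809078516}
scene {'intrinsics': array([[405.44223018,   0.        , 275.62460664],
       [  0.        , 405.44223018, 212.7587956 ],
       [  0.        ,   0.        ,   1.        ]]), 'R': array([[-0.31032069,  0.95059773, -0.00806436],
       [ 0.77794269,  0.249064  , -0.57686419],
       [-0.54635725, -0.1852865 , -0.81680026]]), 't': array([ 178.387698 , -413.6905709, 1314.7462012])}
side {'intrinsics': array([[534.81714755,   0.        , 282.58311501],
       [  0.        , 534.81714755, 203.09225941],
       [  0.        ,   0.        ,   1.        ]]), 'R': array([[-0.67393481, -0.7387789 ,  0.00419692],
       [-0.54021446,  0.48890773, -0.68493618],
       [ 0.50396449, -0.46386957, -0.72859098]]), 't': array([344.87133676, 353.49095292, 912.43455851])}
wrist {'intrinsics': array([[349.62701563,   0.        , 284.08052977],
       [  0.        , 349.62701563, 215.57728398],
       [  0.        ,   0.        ,   1.        ]]), 'R': array([[-0.44906562,  0.89349775,  0.00135368],
       [ 0.85321144,  0.42836722,  0.29754288],
       [ 0.26527402,  0.13477125, -0.9547075 ]]), 't': array([623.38826726, -38.70302441, 378.8376895 ])}
```

View pics/scene.png

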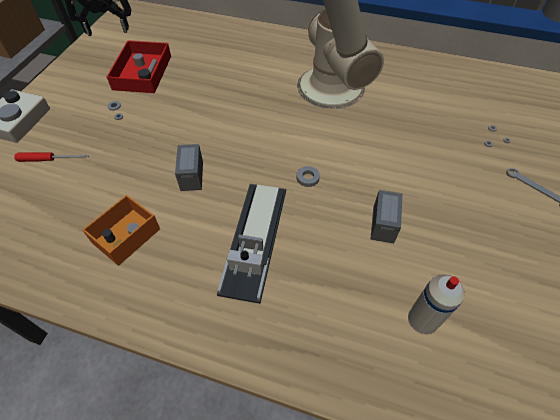

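View pics/side.png

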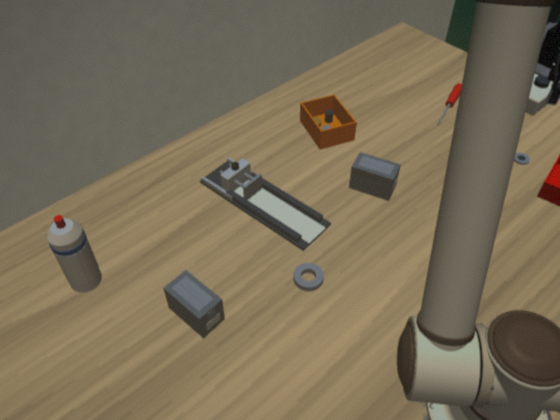

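The scene view shows the left box at about (387,215), the right box at (189,167), the bay from (268,186) to (240,300), and the bearing at (308,176). The side view shows the left box at (195,302), the right box at (375,175), and the bay from (313,235) to (220,170). I'll crop these enlarged to pick out the corners.

```bash
cat > h.py <<'E'
import numpy as np,cv2
from bench import arm
def ray(cp,px,z):
    d=cp["R"].T@np.linalg.solve(cp["intrinsics"],np.array([px[0],px[1],1.])); c=-cp["R"].T@cp["t"]
    return c+d*(z-c[2])/d[2]
def proj(cp,X):
    p=cp["intrinsics"]@(cp["R"]@np.asarray(X,float)+cp["t"]); return p[:2]/p[2]
E
python3 - <<'E'
from h import *
S=cv2.imread("pics/scene.png");T=cv2.imread("pics/side.png")
def c(I,x,y,w,h,f): return cv2.resize(I[y:y+h,x:x+w],None,fx=f,fy=f,interpolation=cv2.INTER_CUBIC)
top=np.hstack([c(S,165,135,50,60,5),c(S,362,182,50,60,5)])
low=np.hstack([c(T,340,145,65,60,4)[:, :250],c(T,160,262,70,80,3.5)[:240,:240]]) if 0 else None
bay=c(S,205,175,100,130,4.5)[:580,:]
m=np.zeros((600,800,3),np.uint8); m[:300,:500]=top
a=c(T,345,148,60,55,4); m[305:305+220,:240]=a
b=c(T,160,265,68,72,3.6); m[305:305+b.shape[0],245:245+b.shape[1]]=b
bb=c(S,212,178,80,126,3.6); m[0:bb.shape[0],505:505+bb.shape[1]]=bb
cv2.imwrite("pics/m.png",m)
# lid rough masks
for n,I in(("scene",S),("side",T)):
    h=cv2.cvtColor(I,cv2.COLOR_BGR2HSV); M=((h[...,1]<75)&(h[...,2]<150)).astype(np.uint8)
    cs,_=cv2.findContours(cv2.morphologyEx(M,cv2.MORPH_OPEN,np.ones((3,3))),0,2)
    cp=arm.camera_params(n)
    for k in cs:
        if 300<cv2.contourArea(k)<4000:
            e=cv2.approxPolyDP(cv2.convexHull(k),2.5,True)[:,0]
            print(n,cv2.contourArea(k),[(tuple(map(int,p)),ray(cp,p,70)[:2].round().tolist(),ray(cp,p,0)[:2].round().tolist()) for p in e])
E
```

```text
scene 923.0 [((421, 292), [680.0, 345.0], [642.0, 360.0]), ((450, 312), [705.0, 404.0], [670.0, 425.0]), ((433, 332), [756.0, 376.0], [725.0, 394.0]), ((427, 334), [764.0, 366.0], [733.0, 383.0]), ((416, 331), [764.0, 345.0], [734.0, 360.0]), ((408, 320), [747.0, 328.0], [715.0, 341.0]), ((408, 313), [733.0, 326.0], [700.0, 339.0])]
scene 1364.5 [((378, 189), [441.0, 216.0], [381.0, 220.0]), ((402, 193), [436.0, 273.0], [375.0, 282.0]), ((401, 224), [526.0, 283.0], [474.0, 293.0]), ((393, 243), [581.0, 274.0], [534.0, 282.0]), ((370, 239), [587.0, 224.0], [540.0, 228.0])]
scene 2661.0 [((249, 183), [518.0, -86.0], [465.0, -110.0]), ((284, 188), [507.0, -0.0], [453.0, -17.0]), ((260, 299), [794.0, 39.0], [767.0, 27.0]), ((255, 302), [803.0, 32.0], [777.0, 18.0]), ((217, 294), [811.0, -48.0], [785.0, -68.0])]
scene 351.5 [((507, 169), [280.0, 511.0], [206.0, 541.0]), ((517, 169), [273.0, 534.0], [197.0, 567.0]), ((558, 195), [329.0, 625.0], [259.0, 666.0]), ((559, 201), [348.0, 626.0], [279.0, 667.0]), ((508, 176), [303.0, 513.0], [231.0, 544.0])]
scene 374.0 [((316, 168), [421.0, 57.0
[... 2576 characters left out ...]
405.0], [683.0, 396.0]), ((71, 287), [648.0, 411.0], [705.0, 403.0]), ((48, 245), [770.0, 397.0], [838.0, 388.0])]
side 3266.5 [((201, 176), [726.0, 53.0], [790.0, 15.0]), ((227, 157), [737.0, -30.0], [802.0, -75.0]), ((249, 163), [687.0, -55.0], [748.0, -102.0]), ((319, 212), [471.0, -66.0], [513.0, -114.0]), ((329, 225), [431.0, -56.0], [470.0, -103.0]), ((302, 249), [423.0, 29.0], [462.0, -11.0]), ((202, 183), [707.0, 65.0], [769.0, 28.0])]
side 1659.0 [((359, 152), [543.0, -272.0], [591.0, -337.0]), ((400, 164), [451.0, -311.0], [492.0, -379.0]), ((388, 199), [397.0, -204.0], [434.0, -263.0]), ((350, 187), [478.0, -170.0], [521.0, -227.0]), ((352, 164), [525.0, -229.0], [573.0, -290.0])]
```

View pics/m.png

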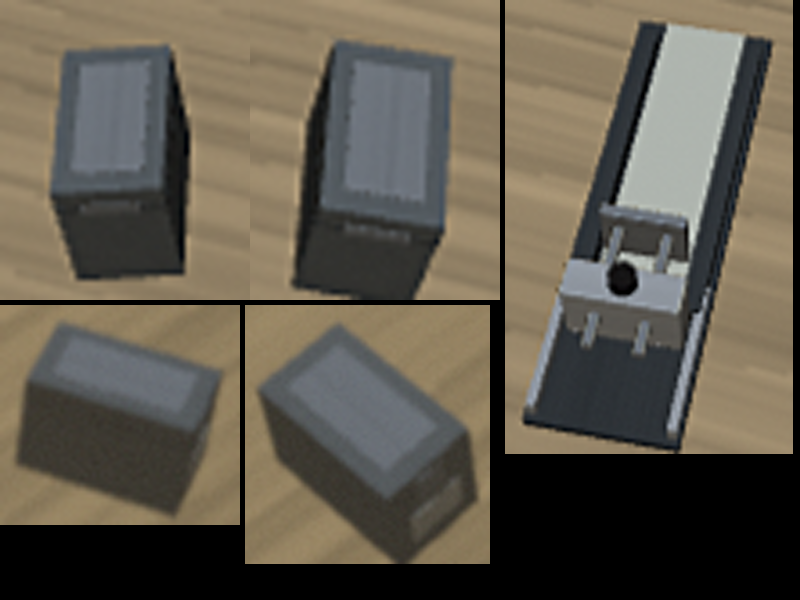

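The montage shows clean lid corners for both boxes in both views, and the tray corners. Next I cast rays from them.

Run:
```python
from h import *
sc=arm.camera_params("scene");sd=arm.camera_params("side")
f=lambda u0,v0,du,dv,s,L:[(u0+(u-du)/s,v0+(v-dv)/s) for u,v in L]
def rep(n,cp,P):
    X=np.array([ray(cp,p,70)[:2] for p in P]); (c,wh,a)=cv2.minAreaRect(X.astype(np.float32))
    print(n,"c",X.mean(0).round(1),"edges",[np.linalg.norm(X[i]-X[i-1]).round() for i in range(4)],"ang",[np.degrees(np.arctan2(*(X[i]-X[i-1])[::-1])).round(1) for i in range(4)])
rep("R sc",sc,f(165,135,0,0,5,[(64,50),(168,45),(163,188),(52,193)]))
rep("L sc",sc,f(362,182,250,0,5,[(335,42),(452,58),(442,225),(322,210)]))
rep("R sd",sd,f(345,148,0,305,4,[(65,323),(221,373),(197,418),(28,378)]))
rep("L sd",sd,f(160,265,245,305,3.6,[(337,324),(468,430),(388,498),(258,390)]))
for z in (8,22): print("bay",z,[ray(sc,p,z)[:2].round(1).tolist() for p in f(212,178,505,0,3.6,[(640,20),(772,38),(523,425),(680,450)])])
print("bay sd",[[ray(sd,p,z)[:2].round(1).tolist() for z in(8,22)] for p in [(329,225),(302,247),(202,181),(227,159)]])
```

```text
R sc c [ 489.5 -265.2] edges [np.float64(99.0), np.float64(55.0), np.float64(100.0), np.float64(55.0)] ang [np.float64(-157.4), np.float64(111.5), np.float64(22.9), np.float64(-68.9)]
L sc c [489.6 251.6] edges [np.float64(99.0), np.float64(55.0), np.float64(98.0), np.float64(53.0)] ang [np.float64(-173.6), np.float64(97.6), np.float64(5.3), np.float64(-81.0)]
R sd c [ 485.2 -268.8] edges [np.float64(54.0), np.float64(96.0), np.float64(42.0), np.float64(98.0)] ang [np.float64(-71.0), np.float64(-159.0), np.float64(110.5), np.float64(28.2)]
L sd c [483.2 251.8] edges [np.float64(55.0), np.float64(100.0), np.float64(54.0), np.float64(97.0)] ang [np.float64(-82.7), np.float64(-173.8), np.float64(94.9), np.float64(7.0)]
bay 8 [[472.6, -105.8], [459.2, -8.7], [792.4, -63.8], [778.3, 32.3]]
bay 22 [[483.1, -101.1], [470.0, -5.6], [797.5, -59.8], [783.6, 34.8]]
bay sd [[[465.9, -97.6], [458.1, -88.2]], [[461.2, -10.1], [453.5, -2.1]], [[767.4, 27.9], [754.9, 35.4]], [[788.9, -65.1], [776.1, -56.2]]]
```

```bash
cat >> h.py <<'E'
from scipy.spatial.transform import Rotation as Ro
def plan(xyz,yawdeg):
    s=arm.read_state(); R=Ro.from_quat(s["ee_rot"])
    T=Ro.from_euler("z",yawdeg,degrees=True)*Ro.from_quat([0,1,0,0])
    w=(R.inv()*T).as_rotvec()
    print("t",round(s["clock"],2),"pos",s["position"].round(1),"F",s["contact_force"].round(1),"w",round(s["gripper_width"],1),"g",round(s["grasp_force"],1))
    print("shift",R.inv().apply(np.array(xyz)-s["position"]).round(1),"turn",w.round(3),"| end angle",np.degrees(np.linalg.norm(w)).round(1))
E
python3 -c "
from h import *
plan([487,251.5,230],6.5)"
```

```text
t 0.1 pos [ 280.5 -557.9  230.4] F [ 0.2 -0.3 -0.1] w 85.2 g 0.0
shift [-548.   630.5    1.5] turn [ 0.002 -0.     0.352] | end angle 20.2
```

Request:
servo_tool(
  rows=[
    [[85,-60,69,1,0,0,0.04],[85,-120,138,1,0,0,0.08],[85,-180,207,1,0,0,0.12],[85,-240,276,1,0,0,0.16],[85,-300,345,1,0,0,0.2],[85,-360,414,1,0,0,0.25],[85,-420,483,1,0,0,0.3],[85,-548,630,1,0,0,0.352],[85,-548,630,1,0,0,0.352],[85,-548,630,1,0,0,0.352]],
  ],
)

```text
clock: 1.35
position: [435.2, 49.3, 230.4]
ee_rot: [-0.057, 0.998, 0.0, 0.0]
contact_force: [0.4, 0.4, -0.0]
gripper_width: 85.4
grasp_force: 0.0
```

```bash
python3 -c "
from h import *
plan([487,251.5,230],6.5)"
```

```text
t 1.35 pos [435.2  49.3 230.4] F [ 0.4  0.4 -0. ] w 85.4 g 0.0
shift [-74.5 195.    0.4] turn [0.    0.    0.001] | end angle 0.1
```

Request:
servo_tool(
  rows=[
    [[85,-74,195,30,0,0,0],[85,-74,195,30,0,0,0],[85,-74,195,30,0,0,0],[85,-74,195,30,0,0,0],[85,-74,195,30,0,0,0],[85,-74,195,30,0,0,0]],
  ],
)

```text
clock: 2.1
position: [486.3, 248.2, 200.3]
ee_rot: [-0.056, 0.998, -0.0, -0.0]
contact_force: [-0.3, -1.4, -0.1]
gripper_width: 84.7
grasp_force: 0.0
```

```bash
python3 -c "
from h import *
plan([487,251.5,200],6.5)
cp=arm.camera_params('wrist');I=arm.get_image('wrist')[:,:,::-1].copy()
h=cv2.cvtColor(I,cv2.COLOR_BGR2HSV);cv2.imwrite('pics/w1.png',I)
print(-cp['R'].T@cp['t'], [proj(cp,[487+a*50,251+b*28,70]).round() for a,b in((1,1),(1,-1),(-1,-1),(-1,1))])
"
```

```text
t 2.1 pos [486.3 248.2 200.3] F [-0.3 -1.4 -0.1] w 84.7 g 0.0
shift [-1.   3.2  0.3] turn [-0.    -0.001 -0.001] | end angle 0.1
[410.67341779 240.58688964 342.37584548] [array([312., 266.]), array([247., 259.]), array([258., 140.]), array([330., 148.])]
```

View pics/w1.png

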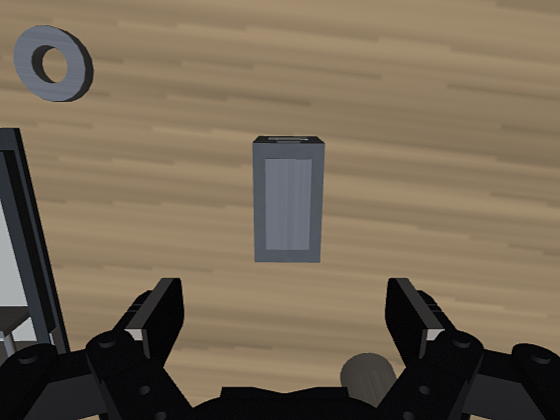

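The wrist view shows the left lid upright in frame, with corners at about (253,143), (324,143), (320,262) and (255,262).

```bash
python3 -c "
from h import *
cp=arm.camera_params('wrist')
X=np.array([ray(cp,p,70)[:2] for p in((253,143),(324,143),(320,262),(255,262))])
print(X.round(1),X.mean(0))
for i in range(4):d=X[i]-X[i-1];print(np.linalg.norm(d),np.degrees(np.arctan2(d[1],d[0])))
c=X.mean(0);plan([c[0],c[1],31],6.5)
"
```

```text
[[439.9 219.5]
 [433.8 273.6]
 [532.9 284.8]
 [539.2 229.8]] [486.46409247 251.90498465]
99.76916895312743 -174.08453662270253
54.467267919943914 96.45713453987204
99.74960530814354 6.442830812275676
55.385565987699984 -83.52723613787367
t 2.15 pos [486.5 248.  200.6] F [ 0.1 -0.7  0.2] w 85.0 g 0.0
shift [ -0.5   3.9 169.6] turn [-0.    -0.    -0.001] | end angle 0.1
```

Request:
servo_tool(
  rows=[
    [[85,0,3.5,50,0,0,0],[85,0,3.5,100,0,0,0],[85,0,3.5,140,0,0,0],[85,0,3.5,160,0,0,0],[85,0,3.5,168,0,0,0],[85,0,3.5,168,0,0,0],[85,0,3.5,168,0,0,0]],
  ],
)

```text
clock: 3.02
position: [487.1, 253.1, 33.7]
ee_rot: [-0.057, 0.998, 0.001, 0.001]
contact_force: [-0.1, 0.3, 0.0]
gripper_width: 85.1
grasp_force: 0.0
```

```bash
python3 -c "
from h import *
plan([486.5,251.9,31],6.2)
"
```

```text
t 3.02 pos [487.1 253.1  33.7] F [-0.1  0.3  0. ] w 85.1 g 0.0
shift [ 0.7 -1.2  2.7] turn [0.002 0.002 0.005] | end angle 0.3
```

Close, then lift in the next call.

Request:
servo_tool(
  rows=[
    [[50,0.5,-1,2,0,0,0],[50,0.5,-1,2,0,0,0],[50,0.5,-1,2,0,0,0],[50,0.5,-1,2,0,0,0],[50,0.5,-1,2,0,0,0],[50,0.5,-1,2,0,0,0],[50,0.5,-1,2,0,0,0],[50,0.5,-1,2,0,0,0]],
  ],
)

```text
clock: 4.03
position: [486.1, 251.5, 31.0]
ee_rot: [-0.057, 0.998, -0.0, 0.0]
contact_force: [-1.8, -2.6, 4.9]
gripper_width: 55.4
grasp_force: 65.9
```

```bash
python3 -c "
from h import *
plan([486.5,251.9,31],6.2)
"
```

```text
t 4.03 pos [486.1 251.5  31. ] F [-1.8 -2.6  4.9] w 55.4 g 65.9
shift [-0.5  0.3  0. ] turn [-0.     0.     0.006] | end angle 0.3
```

Request:
servo_tool(
  rows=[
    [[50,0,0,-10,0,0,0],[50,0,0,-25,0,0,0],[50,0,0,-40,0,0,0],[50,0,0,-50,0,0,0],[50,0,0,-50,0,0,0],[50,0,0,-50,0,0,0],[50,0,0,-50,0,0,0],[50,0,0,-50,0,0,0]],
  ],
)

```text
clock: 5.03
position: [485.8, 251.6, 79.8]
ee_rot: [-0.057, 0.998, -0.0, -0.0]
contact_force: [0.3, 0.2, -7.1]
gripper_width: 55.2
grasp_force: 65.1
```

```bash
python3 -c "
from h import *
plan([486.1,251.5,31],6.2);print(arm.read_state()['wrist_torque'])
"
```

```text
t 5.03 pos [485.8 251.6  79.8] F [ 0.3  0.2 -7.1] w 55.2 g 65.1
shift [-0.4 -0.1 48.8] turn [-0.001 -0.001  0.006] | end angle 0.3
[0.00124391 0.00142515 0.00579028]
```

The left box pulls about 7 N, so roughly 720 g. It looks like the full one. I set it back and still lift the right one, as asked.

Request:
servo_tool(
  rows=[
    [[50,0,0,20,0,0,0],[50,0,0,36,0,0,0],[50,0,0,44,0,0,0],[50,0,0,47,0,0,0],[50,0,0,48.5,0,0,0],[50,0,0,49.5,0,0,0],[50,0,0,49.5,0,0,0],[50,0,0,49.5,0,0,0]],
  ],
)

```text
clock: 6.02
position: [486.1, 251.8, 31.1]
ee_rot: [-0.057, 0.998, 0.0, 0.0]
contact_force: [0.1, -0.4, -6.8]
gripper_width: 55.3
grasp_force: 65.0
```

Request:
servo_tool(
  rows=[
    [[85,0,0,0,0,0,0],[85,0,0,0,0,0,0],[85,0,0,0,0,0,0],[85,0,0,0,0,0,0],[85,0,0,-20,0,0,0],[85,0,0,-80,0,0,0],[85,0,0,-140,0,0,0],[85,0,0,-160,0,0,0]],
  ],
)

```text
clock: 7.02
position: [487.6, 252.9, 195.6]
ee_rot: [-0.057, 0.998, 0.002, 0.003]
contact_force: [-0.7, 0.8, -0.0]
gripper_width: 84.9
grasp_force: 0.0
```

```bash
python3 -c "
from h import *
plan([489,-265.5,190],22)
"
```

```text
t 7.03 pos [487.6 252.9 195.6] F [-0.7  0.8 -0. ] w 84.9 g 0.0
shift [  57.8 -515.2    3. ] turn [ 0.003  0.008 -0.27 ] | end angle 15.5
```

Request:
servo_tool(
  rows=[
    [[85,7,-62,0,0,0,-0.03],[85,14,-124,0,0,0,-0.06],[85,21,-186,0,0,0,-0.09],[85,28,-248,0,0,0,-0.12],[85,35,-310,0,0,0,-0.16],[85,42,-372,0,0,0,-0.2],[85,49,-434,0,0,0,-0.24],[85,58,-515,0,0,0,-0.27],[85,58,-515,0,0,0,-0.27],[85,58,-515,0,0,0,-0.27]],
  ],
)

```text
clock: 8.28
position: [486.4, -267.4, 190.4]
ee_rot: [-0.189, 0.982, 0.0, -0.0]
contact_force: [-0.0, 0.2, 0.9]
gripper_width: 85.0
grasp_force: 0.0
```

Request:
servo_tool(
  rows=[
    [[85,0,0,0,0,0,0],[85,0,0,0,0,0,0]],
  ],
)

```text
clock: 8.52
position: [487.1, -265.2, 191.1]
ee_rot: [-0.192, 0.981, -0.0, 0.0]
contact_force: [0.1, 0.3, 0.3]
gripper_width: 84.8
grasp_force: 0.0
```

```bash
python3 -c "
from h import *
plan([489,-265.5,190],22)
cp=arm.camera_params('wrist');I=arm.get_image('wrist')[:,:,::-1].copy()
np.save('cp.npy',cp,allow_pickle=True)
h=cv2.cvtColor(I,cv2.COLOR_BGR2HSV);cv2.imwrite('pics/w2.png',I)
"
```

```text
t 8.53 pos [ 487.1 -265.2  191.1] F [0.1 0.3 0.3] w 84.8 g 0.0
shift [-1.7 -1.   1.1] turn [-0.     0.     0.002] | end angle 0.1
```

View pics/w2.png

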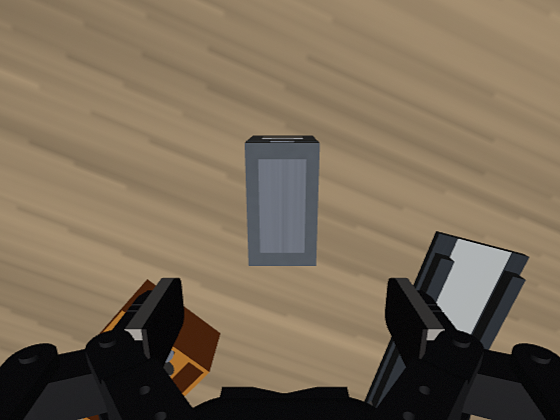

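The right lid's corners are at about (246,143), (319,143), (316,266) and (249,266). The bay's near floor edge runs from (436,232) to (528,258), and the bin is at lower left.

```bash
python3 -c "
from h import *
cp=np.load('cp.npy',allow_pickle=True).item()
X=np.array([ray(cp,p,70)[:2] for p in((246,143),(319,143),(316,266),(249,266))])
for i in range(4):d=X[i]-X[i-1];print(np.linalg.norm(d),np.degrees(np.arctan2(d[1],d[0])))
c=X.mean(0);print(c);plan([c[0],c[1],31],21.8)
print('bin',ray(cp,(150,280),60),ray(cp,(219,334),60))
e=[ray(cp,p,8) for p in((436,232),(528,258))];print('bay near',e, np.linalg.norm(e[0]-e[1]), (e[0]+e[1])/2)
"
```

```text
99.88328470292053 -158.3268096007674
54.03533388908152 112.11591393138927
99.8675194226552 22.396754248541583
55.29663194629421 -67.86959738314086
[ 487.07327395 -265.76421549]
t 8.57 pos [ 487.1 -265.3  191.1] F [-0.1  0.5  0.2] w 85.2 g 0.0
shift [  0.3  -0.4 160.1] turn [-0.     0.     0.005] | end angle 0.3
bin [ 593.51195117 -346.85226952   60.        ] [ 622.96369938 -273.49589683   60.        ]
bay near [array([ 469.64008799, -109.5217008 ,    8.        ]), array([459.13897642,  -9.440333  ,   8.        ])] 100.63077821367828 [464.3895322 -59.4810169   8.       ]
```

Request:
servo_tool(
  rows=[
    [[85,0,0,50,0,0,0],[85,0,0,100,0,0,0],[85,0,0,140,0,0,0],[85,0,0,155,0,0,0],[85,0,0,159,0,0,0],[85,0,0,159,0,0,0],[85,0,0,159,0,0,0],[85,0,0,159,0,0,0]],
  ],
)

```text
clock: 9.57
position: [487.4, -266.7, 32.9]
ee_rot: [-0.191, 0.982, -0.0, 0.001]
contact_force: [0.2, 0.2, -0.1]
gripper_width: 84.9
grasp_force: 0.0
```

```bash
python3 -c "
from h import *
plan([487.1,-265.8,31],22)
"
```

```text
t 9.57 pos [ 487.4 -266.7   32.9] F [ 0.2  0.2 -0.1] w 84.9 g 0.0
shift [-0.   1.   1.9] turn [-0.001  0.002 -0.   ] | end angle 0.1
```

Request:
servo_tool(
  rows=[
    [[50,0,0.8,1,0,0,0],[50,0,0.8,1,0,0,0],[50,0,0.8,1,0,0,0],[50,0,0.8,1,0,0,0],[50,0,0.8,1,0,0,0],[50,0,0.8,1,0,0,0],[50,0,0.8,1,0,0,0],[50,0,0.8,1,0,0,0]],
  ],
)

```text
clock: 10.58
position: [487.1, -266.0, 31.4]
ee_rot: [-0.191, 0.982, -0.0, 0.001]
contact_force: [0.1, -0.8, 5.4]
gripper_width: 55.4
grasp_force: 64.5
```

Request:
servo_tool(
  rows=[
    [[50,0,0,-10,0,0,0],[50,0,0,-25,0,0,0],[50,0,0,-40,0,0,0],[50,0,0,-50,0,0,0],[50,0,0,-50,0,0,0],[50,0,0,-50,0,0,0],[50,0,0,-50,0,0,0],[50,0,0,-50,0,0,0]],
  ],
)

```text
clock: 11.58
position: [486.3, -265.7, 80.3]
ee_rot: [-0.191, 0.982, 0.0, -0.0]
contact_force: [-0.5, -0.3, -2.7]
gripper_width: 55.7
grasp_force: 64.0
```

The right box pulls 2.7 N (about 275 g), so the left box is the full one. I put the right one back.

Request:
servo_tool(
  rows=[
    [[50,-0.5,0,20,0,0,0],[50,-0.5,0,36,0,0,0],[50,-0.5,0,44,0,0,0],[50,-0.5,0,47,0,0,0],[50,-0.5,0,48.5,0,0,0],[50,-0.5,0,49.5,0,0,0],[50,-0.5,0,49.5,0,0,0],[50,-0.5,0,49.5,0,0,0]],
  ],
)

```text
clock: 12.58
position: [487.2, -265.6, 31.6]
ee_rot: [-0.191, 0.982, -0.0, 0.0]
contact_force: [-0.5, -0.5, -2.8]
gripper_width: 55.4
grasp_force: 64.0
```

Request:
servo_tool(
  rows=[
    [[85,0,0,0,0,0,0],[85,0,0,0,0,0,0],[85,0,0,0,0,0,0],[85,0,0,0,0,0,0],[85,0,0,-20,0,0,0],[85,0,0,-80,0,0,0],[85,0,0,-140,0,0,0],[85,0,0,-170,0,0,0],[85,0,0,-170,0,0,0]],
  ],
)

```text
clock: 13.7
position: [488.4, -266.0, 204.5]
ee_rot: [-0.191, 0.982, -0.002, 0.003]
contact_force: [-0.2, 0.4, -0.6]
gripper_width: 85.1
grasp_force: 0.0
```

```bash
python3 -c "
from h import *
plan([520,-50,230],7.4)
"
```

```text
t 13.7 pos [ 488.4 -266.   204.5] F [-0.2  0.4 -0.6] w 85.1 g 0.0
shift [-110.3  188.3  -25.7] turn [-0.003  0.006  0.255] | end angle 14.6
```

Request:
servo_tool(
  rows=[
    [[85,-28,48,-15,0,0,0.06],[85,-56,96,-15,0,0,0.12],[85,-84,144,-20,0,0,0.18],[85,-110,188,-25,0,0,0.25],[85,-110,188,-25,0,0,0.255],[85,-110,188,-25,0,0,0.255],[85,-110,188,-25,0,0,0.255]],
  ],
)

```text
clock: 14.58
position: [518.1, -51.0, 225.5]
ee_rot: [-0.064, 0.998, -0.0, -0.001]
contact_force: [-0.1, 0.8, -0.0]
gripper_width: 85.1
grasp_force: 0.0
```

```bash
python3 -c "
from h import *
plan([486.3,251.8,190],6.2)
cp=arm.camera_params('wrist');I=arm.get_image('wrist')[:,:,::-1].copy()
np.save('cp.npy',cp,allow_pickle=True)
cv2.imwrite('pics/w3.png',I)
"
```

```text
t 14.57 pos [518.1 -51.  225.5] F [-0.1  0.8 -0. ] w 85.1 g 0.0
shift [ -7.  304.4  35.5] turn [-0.    -0.002  0.019] | end angle 1.1
```

View pics/w3.png

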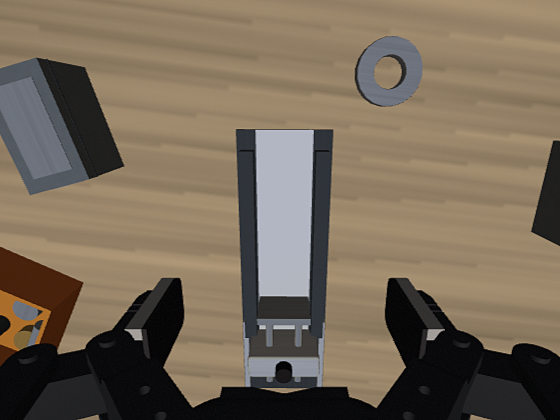

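The bay is straight ahead in this view. Its near edge runs from (236,129) to (333,129), the white lining spans columns 256–314, and the follower's near edge is at row 297. I fit its edges row by row.

```bash
python3 -c "
from h import *
cp=np.load('cp.npy',allow_pickle=True).item();I=cv2.imread('pics/w3.png')
h=cv2.cvtColor(I,cv2.COLOR_BGR2HSV).astype(int)
L=[];Rr=[];O=[];P=[]
for v in range(134,290,6):
    w=np.where((h[v,230:345,2]>140)&(h[v,230:345,1]<50))[0]+230
    g=np.where(h[v,225:345,1]<60)[0]+225
    a,b=w.min()-.5,w.max()+.5; o,p=g.min()-.5,g.max()+.5
    L.append(ray(cp,(a,v),8)[:2]);Rr.append(ray(cp,(b,v),8)[:2]);O.append(ray(cp,(o,v),22 if v>155 else 8)[:2]);P.append(ray(cp,(p,v),22 if v>155 else 8)[:2])
    if v%24==14 or v<150: print(v,a,b,o,p)
L,Rr,O,P=map(np.array,(L,Rr,O,P))
for n,A,B in(('lining',L,Rr),('outer',O[5:],P[5:])):
    m=(A+B)/2; k=np.polyfit(m[:,0],m[:,1],1); print(n,'yaw',np.degrees(np.arctan(k[0])),'y at x=550',np.polyval(k,550),'width',np.linalg.norm(A-B,axis=1)[[0,5,-1]],'res',np.std(m[:,1]-np.polyval(k,m[:,0])))
e=[ray(cp,p,8) for p in((236,129),(333,129))];print((e[0]+e[1])/2,np.linalg.norm(e[0]-e[1]))
"
```

```text
134 255.5 312.5 235.5 332.5
140 255.5 312.5 235.5 332.5
146 255.5 312.5 235.5 332.5
158 255.5 312.5 236.5 331.5
182 256.5 311.5 238.5 330.5
206 256.5 311.5 239.5 329.5
230 256.5 310.5 238.5 328.5
254 257.5 309.5 239.5 327.5
278 257.5 309.5 240.5 326.5
lining yaw 7.09307328286732 y at x=550 -46.633573584097036 width [57.25146786 58.70855679 57.33579555] res 0.20671462978765098
outer yaw 7.082609893397496 y at x=550 -46.63223210119148 width [94.03901555 92.43232672 94.77901914] res 0.5049573863306396
[463.34566771 -56.95186331   8.        ] 97.02639136085241
```

Request:
servo_tool(
  rows=[
    [[85,-1,60,7,0,0,0.004],[85,-3,120,14,0,0,0.008],[85,-4,180,21,0,0,0.012],[85,-6,240,28,0,0,0.016],[85,-7,290,35,0,0,0.019],[85,-7,304,35,0,0,0.019],[85,-7,304,35,0,0,0.019],[85,-7,304,35,0,0,0.019],[85,-7,304,35,0,0,0.019]],
  ],
)

```text
clock: 15.75
position: [486.8, 250.9, 191.6]
ee_rot: [-0.054, 0.999, 0.0, 0.0]
contact_force: [-0.2, 0.2, 0.6]
gripper_width: 84.8
grasp_force: 0.0
```

```bash
python3 -c "
from h import *
plan([486.3,251.8,32],6.2)
cp=arm.camera_params('wrist');I=arm.get_image('wrist')[:,:,::-1].copy()
h=cv2.cvtColor(I,cv2.COLOR_BGR2HSV)
M=((h[...,1]<80)&(h[...,2]>80)&(h[...,2]<170)).astype(np.uint8);M[270:]=0;M[:,:200]=0;M[:,380:]=0
k=max(cv2.findContours(cv2.morphologyEx(M,cv2.MORPH_OPEN,np.ones((5,5))),0,2)[0],key=cv2.contourArea)
X=np.array([ray(cp,p,70)[:2] for p in k[:,0]],np.float32);print(cv2.minAreaRect(X))
"
```

```text
t 15.75 pos [486.8 250.9 191.6] F [-0.2  0.2  0.6] w 84.8 g 0.0
shift [  0.4   0.9 159.6] turn [ 0.  0. -0.] | end angle 0.0
((486.3299560546875, 252.5406951904297), (98.47438049316406, 57.216609954833984), 6.182121276855469)
```

Box confirmed at (486.3, 252), yaw 6.2°. I descend and grip it.

Request:
servo_tool(
  rows=[
    [[85,0.4,1,50,0,0,0],[85,0.4,1,100,0,0,0],[85,0.4,1,140,0,0,0],[85,0.4,1,155,0,0,0],[85,0.4,1,159,0,0,0],[85,0.4,1,159,0,0,0],[85,0.4,1,159,0,0,0],[85,0.4,1,159,0,0,0]],
  ],
)

```text
clock: 16.8
position: [486.4, 253.7, 33.4]
ee_rot: [-0.055, 0.998, 0.001, 0.001]
contact_force: [-0.1, -0.2, -0.4]
gripper_width: 84.8
grasp_force: 0.0
```

Request:
servo_tool(
  rows=[
    [[50,0,0,0,0,0,0],[50,0,0,0,0,0,0],[50,0,0,0,0,0,0],[50,0,0,0,0,0,0],[50,0,0,0,0,0,0],[50,0,0,0,0,0,0],[50,0,0,0,0,0,0]],
  ],
)

```text
clock: 17.68
position: [486.0, 252.9, 32.9]
ee_rot: [-0.055, 0.998, -0.0, -0.0]
contact_force: [-1.4, -2.7, 5.9]
gripper_width: 55.2
grasp_force: 65.8
```

Request:
servo_tool(
  rows=[
    [[50,0,0,-10,0,0,0],[50,0,0,-25,0,0,0],[50,0,0,-45,0,0,0],[50,0,0,-65,0,0,0],[50,0,0,-70,0,0,0],[50,0,0,-70,0,0,0],[50,0,0,-70,0,0,0]],
  ],
)

```text
clock: 18.55
position: [485.3, 252.8, 101.3]
ee_rot: [-0.055, 0.999, -0.001, -0.001]
contact_force: [0.7, -0.3, -6.5]
gripper_width: 55.5
grasp_force: 65.2
```

```bash
python3 -c "
from h import *
plan([548.8,-46.7,100],7.2)
"
```

```text
t 18.55 pos [485.3 252.8 101.3] F [ 0.7 -0.3 -6.5] w 55.5 g 65.2
shift [ -30.4 -304.6    1.6] turn [-0.001 -0.002 -0.016] | end angle 0.9
```

Request:
servo_tool(
  rows=[
    [[50,-2,-20,0,0,0,0],[50,-6,-60,0,0,0,0],[50,-10,-100,0,0,0,-0.005],[50,-15,-145,0,0,0,-0.01],[50,-19,-190,0,0,0,-0.016],[50,-23,-230,0,0,0,-0.016],[50,-27,-265,0,0,0,-0.016],[50,-29,-290,0,0,0,-0.016],[50,-30,-304,0,0,0,-0.016],[50,-30,-304,0,0,0,-0.016]],
  ],
)

```text
clock: 19.8
position: [548.7, -46.6, 101.8]
ee_rot: [-0.062, 0.998, -0.0, -0.001]
contact_force: [-0.4, -0.7, -6.5]
gripper_width: 55.5
grasp_force: 65.4
```

Request:
servo_tool(
  rows=[
    [[50,0,0,0,0,0,0],[50,0,0,0,0,0,0],[50,0,0,0,0,0,0]],
  ],
)

```text
clock: 20.18
position: [549.1, -45.0, 102.4]
ee_rot: [-0.063, 0.998, 0.0, 0.0]
contact_force: [-0.3, 0.6, -6.3]
gripper_width: 55.2
grasp_force: 65.4
```

```bash
python3 -c "
from h import *
plan([548.8,-46.7,64],7.2)
cp=arm.camera_params('wrist');I=arm.get_image('wrist')[:,:,::-1].copy()
np.save('cp.npy',cp,allow_pickle=True)
cv2.imwrite('pics/w4.png',I)
"
```

```text
t 20.18 pos [549.1 -45.  102.4] F [-0.3  0.6 -6.3] w 55.2 g 65.4
shift [ 0.5 -1.7 38.4] turn [0.    0.    0.001] | end angle 0.1
```

View pics/w4.png

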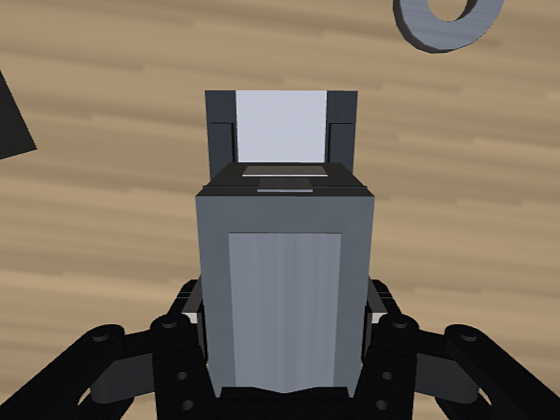

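The box's lid front edge, (196,195) to (374,195), is centred on column 285, and the bay mouth, (205,91) to (358,91), on 281.5. The box sits about 2 mm too far +y, which agrees with the planned −1.7 mm shift.

Request:
servo_tool(
  rows=[
    [[50,0.5,-1.8,12,0,0,0],[50,0.5,-1.8,26,0,0,0],[50,0.5,-1.8,36,0,0,0],[50,0.5,-1.8,40,0,0,0],[50,0.5,-1.8,40,0,0,0],[50,0.5,-1.8,40,0,0,0],[50,0.5,-1.8,40,0,0,0]],
  ],
)

```text
clock: 21.1
position: [549.2, -47.4, 62.8]
ee_rot: [-0.063, 0.998, 0.0, 0.001]
contact_force: [-0.1, -0.0, -5.9]
gripper_width: 54.9
grasp_force: 65.5
```

```bash
python3 -c "
from h import *
plan([548.8,-46.7,41],7.2)
"
```

```text
t 21.1 pos [549.2 -47.4  62.8] F [-0.1 -0.  -5.9] w 54.9 g 65.5
shift [ 0.3  0.8 21.8] turn [0.    0.001 0.   ] | end angle 0.1
```

Request:
servo_tool(
  rows=[
    [[50,0,0.5,4,0,0,0],[50,0,0.5,8,0,0,0],[50,0,0.5,12,0,0,0],[50,0,0.5,15,0,0,0],[50,0,0.5,17,0,0,0],[50,0,0.5,18,0,0,0],[50,0,0.5,18,0,0,0],[50,0,0.5,18,0,0,0]],
  ],
)

```text
clock: 22.1
position: [548.9, -47.0, 44.4]
ee_rot: [-0.063, 0.998, 0.0, 0.0]
contact_force: [0.2, -0.0, -5.9]
gripper_width: 55.2
grasp_force: 65.5
```

Request:
servo_tool(
  rows=[
    [[50,0,0,1,0,0,0],[50,0,0,2,0,0,0],[50,0,0,3,0,0,0],[50,0,0,3,0,0,0],[50,0,0,3,0,0,0]],
  ],
)

```text
clock: 22.72
position: [548.8, -47.0, 41.3]
ee_rot: [-0.063, 0.998, -0.0, 0.0]
contact_force: [0.4, -0.0, -6.2]
gripper_width: 55.3
grasp_force: 65.5
```

Request:
servo_tool(
  rows=[
    [[50,0,0,0.5,0,0,0],[50,0,0,1,0,0,0],[50,0,0,1,0,0,0]],
  ],
)

```text
clock: 23.1
position: [548.9, -46.9, 40.9]
ee_rot: [-0.063, 0.998, -0.0, 0.0]
contact_force: [-1.6, 1.0, 1.0]
gripper_width: 55.9
grasp_force: 66.1
```

Request:
servo_tool(
  rows=[
    [[50,-2,0,0,0,0,0],[50,-5,0,0,0,0,0],[50,-9,0,0,0,0,0],[50,-13,0,0,0,0,0],[50,-17,0,0,0,0,0],[50,-21,0,0,0,0,0],[50,-23,0,0,0,0,0],[50,-24,0,0,0,0,0],[50,-24,0,0,0,0,0]],
  ],
)

```text
clock: 24.22
position: [573.1, -44.2, 40.9]
ee_rot: [-0.063, 0.998, -0.0, 0.0]
contact_force: [-4.1, -0.2, 5.2]
gripper_width: 55.1
grasp_force: 66.6
```

Request:
servo_tool(
  rows=[
    [[50,-1,0,0,0,0,0],[50,-2,0,0,0,0,0],[50,-3,0,0,0,0,0],[50,-4,0,0,0,0,0],[50,-5,0,0,0,0,0],[50,-6,0,0,0,0,0],[50,-7,0,0,0,0,0],[50,-8,0,0,0,0,0],[50,-9,0,0,0,0,0],[50,-10,0,0,0,0,0]],
  ],
)

```text
clock: 25.48
position: [582.8, -42.9, 41.0]
ee_rot: [-0.063, 0.998, -0.0, 0.0]
contact_force: [-4.4, -0.6, 5.6]
gripper_width: 55.3
grasp_force: 66.7
```

Request:
servo_tool(
  rows=[
    [[50,-1,0,-0.4,0,0,0],[50,-2,0,-0.4,0,0,0],[50,-3,0,-0.4,0,0,0],[50,-4,0,-0.4,0,0,0],[50,-5,0,-0.4,0,0,0],[50,-6,0,-0.4,0,0,0],[50,-7,0,-0.4,0,0,0],[50,-8,0,-0.4,0,0,0]],
  ],
)

```text
clock: 26.48
position: [590.5, -41.7, 40.9]
ee_rot: [-0.063, 0.998, -0.0, -0.0]
contact_force: [-4.3, 0.3, 5.3]
gripper_width: 55.3
grasp_force: 66.6
```

Request:
servo_tool(
  rows=[
    [[50,-1,0,0,0,0,0],[50,-2,0,0,0,0,0],[50,-3,0,0,0,0,0],[50,-4,0,0,0,0,0],[50,-5,0,0,0,0,0],[50,-6,0,0,0,0,0],[50,-7,0,0,0,0,0],[50,-8,0,0,0,0,0]],
  ],
)

```text
clock: 27.48
position: [598.5, -40.7, 41.0]
ee_rot: [-0.063, 0.998, -0.0, 0.0]
contact_force: [-3.9, -0.2, 5.2]
gripper_width: 55.2
grasp_force: 66.6
```

Force is steady at about 4 N, which could be floor drag or the follower. A side-view crop should settle it.

```bash
python3 -c "
from h import *
a=arm.get_image('scene')[:,:,::-1];b=arm.get_image('side')[:,:,::-1]
m=np.hstack([cv2.resize(a[200:300,210:310],None,fx=4,fy=4),cv2.resize(b[135:235,190:290],None,fx=4,fy=4)])
cv2.imwrite('pics/m2.png',m)
"
```

```text
(no output)
```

View pics/m2.png

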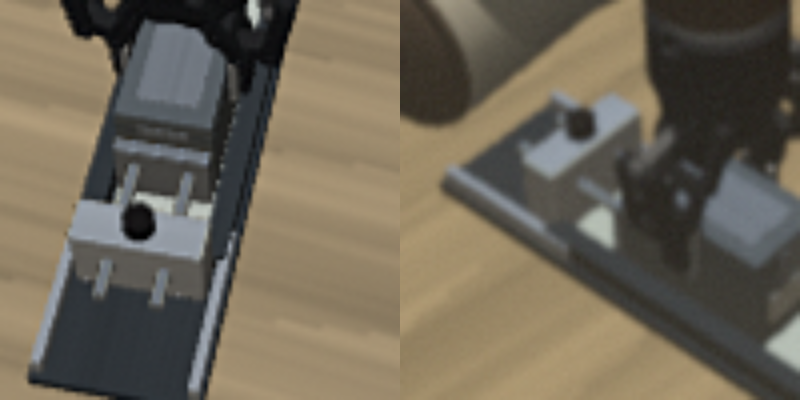

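The box is close to the follower. In the left crop, the follower's top edge runs from (115,138) to (210,152), and the block's near top edge from (80,200) to (212,213). I cast rays for the gaps.

```bash
python3 -c "
from h import *
cp=arm.camera_params('scene');O=np.array([464.5,-57.3]);d=np.array([np.cos(np.radians(7.2)),np.sin(np.radians(7.2))])
def bx(u,v,z): return ((ray(cp,(210+u/4,200+v/4),z)[:2]-O)@d-100).round(1)
print('foll near top',bx(115,138,55),bx(212,152,55),'far top',bx(114,152,55),bx(210,167,55))
print('block near top',bx(80,200,60),bx(212,213,60),'far',bx(70,240,60),bx(205,260,60))
print('lid far edge',bx(116,110,78),bx(222,126,78))
p=arm.read_state()['position'][:2];print('tcp bay x',(p-O)@d-100,'box front',(p-O)@d-50)
cp=arm.camera_params('scene')
def bx(u,v,z): return ((ray(cp,(212+(u-505)/3.6,178+v/3.6),z)[:2]-O)@d-100).round(1)
print('start foll near top',bx(603,206,55),bx(688,217,55),'block near',bx(568,260,60),bx(690,278,60))
"
```

```text
foll near top 89.3 88.3 far top 98.5 98.2
block near top 135.0 129.6 far 160.2 158.6
lid far edge 85.0 84.5
tcp bay x 35.21825187151049 box front 85.21825187151049
start foll near top 91.0 89.1 block near 135.8 134.3
```

The gap is about 4–5 mm, so the 4 N was floor drag. I ease the downward load and go on.

Request:
servo_tool(
  rows=[
    [[50,-0.5,0,-0.6,0,0,0],[50,-1,0,-0.6,0,0,0],[50,-1.5,0,-0.6,0,0,0],[50,-2,0,-0.6,0,0,0],[50,-2,0,-0.6,0,0,0]],
  ],
)

```text
clock: 28.2
position: [599.5, -40.5, 41.0]
ee_rot: [-0.063, 0.998, 0.0, -0.001]
contact_force: [-4.9, -1.0, 1.9]
gripper_width: 55.3
grasp_force: 66.4
```

Request:
servo_tool(
  rows=[
    [[50,-1,0,0,0,0,0],[50,-2,0,0,0,0,0],[50,-3,0,0,0,0,0],[50,-4,0,0,0,0,0],[50,-5,0,0,0,0,0],[50,-5,0,0,0,0,0]],
  ],
)

```text
clock: 28.95
position: [603.2, -40.1, 41.0]
ee_rot: [-0.063, 0.998, -0.0, -0.002]
contact_force: [-8.7, 0.3, 3.8]
gripper_width: 55.3
grasp_force: 66.6
```

Contact: force rose to 8.7 N at x≈600–602, so home should be at x≈622–633.

Request:
servo_tool(
  rows=[
    [[50,-1,0,0,0,0,0],[50,-2,0,0,0,0,0],[50,-3,0,0,0,0,0],[50,-4,0,0,0,0,0],[50,-5,0,0,0,0,0],[50,-6,0,0,0,0,0],[50,-7,0,0,0,0,0],[50,-8,0,0,0,0,0]],
  ],
)

```text
clock: 29.95
position: [610.9, -39.1, 41.0]
ee_rot: [-0.063, 0.998, -0.0, -0.003]
contact_force: [-9.1, -0.5, 3.7]
gripper_width: 55.6
grasp_force: 66.6
```

Request:
servo_tool(
  rows=[
    [[50,-1,0,0,0,0,0],[50,-2,0,0,0,0,0],[50,-3,0,0,0,0,0],[50,-4,0,0,0,0,0],[50,-5,0,0,0,0,0],[50,-6,0,0,0,0,0]],
  ],
)

```text
clock: 30.7
position: [616.9, -38.3, 41.1]
ee_rot: [-0.063, 0.998, -0.0, -0.002]
contact_force: [-8.8, -0.6, 4.8]
gripper_width: 55.4
grasp_force: 66.6
```

Request:
servo_tool(
  rows=[
    [[50,-0.5,0,0,0,0,0],[50,-1,0,0,0,0,0],[50,-1.5,0,0,0,0,0],[50,-2,0,0,0,0,0],[50,-2.5,0,0,0,0,0],[50,-3,0,0,0,0,0]],
  ],
)

```text
clock: 31.45
position: [619.9, -38.0, 41.0]
ee_rot: [-0.063, 0.998, -0.0, -0.002]
contact_force: [-9.0, 0.4, 5.6]
gripper_width: 55.5
grasp_force: 66.6
```

Request:
servo_tool(
  rows=[
    [[50,-0.5,0,0,0,0,0],[50,-1,0,0,0,0,0],[50,-1,0,0,0,0,0]],
  ],
)

```text
clock: 31.82
position: [621.0, -37.8, 41.0]
ee_rot: [-0.063, 0.998, -0.0, -0.002]
contact_force: [-9.0, -0.1, 3.9]
gripper_width: 55.0
grasp_force: 66.6
```

Request:
servo_tool(
  rows=[
    [[50,-0.5,0,0,0,0,0],[50,-1,0,0,0,0,0],[50,-1,0,0,0,0,0]],
  ],
)

```text
clock: 32.2
position: [622.0, -37.7, 41.0]
ee_rot: [-0.063, 0.998, -0.0, -0.002]
contact_force: [-7.9, -0.5, 4.4]
gripper_width: 55.4
grasp_force: 66.6
```

Request:
servo_tool(
  rows=[
    [[50,-0.4,0,0,0,0,0],[50,-0.8,0,0,0,0,0],[50,-1,0,0,0,0,0]],
  ],
)

```text
clock: 32.58
position: [622.9, -37.6, 41.0]
ee_rot: [-0.063, 0.998, -0.0, -0.002]
contact_force: [-9.3, 0.1, 4.5]
gripper_width: 55.3
grasp_force: 66.6
```

Request:
servo_tool(
  rows=[
    [[50,-0.4,0,0,0,0,0],[50,-0.8,0,0,0,0,0],[50,-1,0,0,0,0,0]],
  ],
)

```text
clock: 32.95
position: [623.9, -37.5, 41.1]
ee_rot: [-0.063, 0.998, -0.0, -0.002]
contact_force: [-8.7, 0.1, 4.3]
gripper_width: 55.3
grasp_force: 66.6
```

Request:
servo_tool(
  rows=[
    [[50,-0.4,0,0,0,0,0],[50,-0.8,0,0,0,0,0],[50,-1,0,0,0,0,0]],
  ],
)

```text
clock: 33.33
position: [624.9, -37.4, 41.1]
ee_rot: [-0.063, 0.998, -0.0, -0.002]
contact_force: [-9.5, -0.9, 4.2]
gripper_width: 55.3
grasp_force: 66.6
```

Request:
servo_tool(
  rows=[
    [[50,-0.4,0,0,0,0,0],[50,-0.8,0,0,0,0,0],[50,-1,0,0,0,0,0]],
  ],
)

```text
clock: 33.7
position: [625.4, -37.3, 41.1]
ee_rot: [-0.063, 0.998, -0.0, -0.003]
contact_force: [-10.4, -0.1, 6.6]
gripper_width: 55.4
grasp_force: 66.6
```

Request:
servo_tool(
  rows=[
    [[50,-0.3,0,0,0,0,0],[50,-0.5,0,0,0,0,0],[50,-0.5,0,0,0,0,0]],
  ],
)

```text
clock: 34.08
position: [625.4, -37.3, 41.1]
ee_rot: [-0.063, 0.998, -0.0, -0.003]
contact_force: [-10.5, -0.3, 6.7]
gripper_width: 55.5
grasp_force: 66.7
```

Request:
servo_tool(
  rows=[
    [[50,-0.3,0,0,0,0,0],[50,-0.6,0,0,0,0,0],[50,-0.6,0,0,0,0,0]],
  ],
)

```text
clock: 34.45
position: [625.4, -37.3, 41.1]
ee_rot: [-0.063, 0.998, -0.0, -0.004]
contact_force: [-12.4, -0.2, 7.5]
gripper_width: 55.4
grasp_force: 66.8
```

Request:
servo_tool(
  rows=[
    [[50,-0.3,0,0,0,0,0],[50,-0.6,0,0,0,0,0],[50,-0.6,0,0,0,0,0]],
  ],
)

```text
clock: 34.83
position: [625.4, -37.3, 41.1]
ee_rot: [-0.063, 0.998, -0.0, -0.005]
contact_force: [-14.6, 1.2, 8.3]
gripper_width: 55.0
grasp_force: 66.9
```

```bash
python3 -c "
from h import *
plan([625,-37,41],7.2)
a=arm.get_image('scene')[:,:,::-1];b=arm.get_image('side')[:,:,::-1]
m=np.hstack([cv2.resize(a[200:300,210:310],None,fx=4,fy=4),cv2.resize(b[135:235,190:290],None,fx=4,fy=4)])
cv2.imwrite('pics/m3.png',m)
"
```

```text
t 34.83 pos [625.4 -37.3  41.1] F [-14.6   1.2   8.3] w 55.0 g 66.9
shift [0.3 0.4 0.1] turn [ 0.    -0.009 -0.001] | end angle 0.5
```

View pics/m3.png

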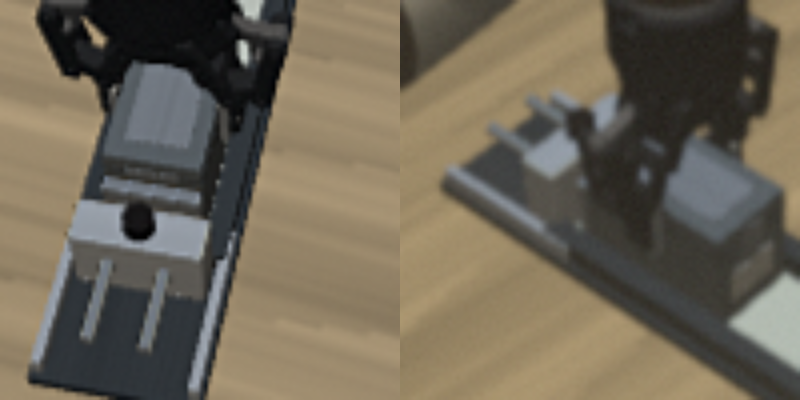

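The follower's top edge is at about rows 180–200 of the left crop, close to the block's near edge at about 203–215. I check the remaining gap by casting rays.

```bash
python3 -c "
from h import *
cp=arm.camera_params('scene');O=np.array([464.5,-57.3]);d=np.array([np.cos(np.radians(7.2)),np.sin(np.radians(7.2))])
def bx(u,v,z): return ((ray(cp,(210+u/4,200+v/4),z)[:2]-O)@d-100).round(1)
print('foll near top',bx(104,178,55),bx(200,190,55),'far top',bx(102,188,55),bx(198,203,55))
I=cv2.imread('pics/m3.png');J=cv2.imread('pics/m2.png')
for u in(115,180): print(u,[(v,int(I[v,u].mean()),int(J[v,u].mean())) for v in range(130,250,4)])
"
```

```text
foll near top 116.1 113.8 far top 122.6 122.1
115 [(130, 94, 51), (134, 94, 53), (138, 94, 76), (142, 94, 91), (146, 93, 106), (150, 95, 74), (154, 93, 59), (158, 63, 59), (162, 49, 57), (166, 51, 56), (170, 45, 45), (174, 48, 38), (178, 88, 28), (182, 118, 32), (186, 120, 41), (190, 96, 76), (194, 67, 102), (198, 59, 114), (202, 76, 130), (206, 154, 158), (210, 166, 165), (214, 166, 166), (218, 166, 166), (222, 164, 164), (226, 162, 163), (230, 160, 160), (234, 157, 158), (238, 158, 158), (242, 160, 160), (246, 112, 112)]
180 [(130, 120, 49), (134, 119, 80), (138, 119, 70), (142, 120, 49), (146, 111, 49), (150, 94, 122), (154, 90, 128), (158, 92, 130), (162, 94, 79), (166, 83, 59), (170, 55, 63), (174, 49, 68), (178, 50, 82), (182, 45, 100), (186, 48, 100), (190, 111, 103), (194, 123, 110), (198, 119, 122), (202, 79, 120), (206, 61, 116), (210, 63, 114), (214, 108, 116), (218, 157, 155), (222, 160, 160), (226, 158, 158), (230, 157, 158), (234, 155, 156), (238, 154, 155), (242, 154, 155), (246, 154, 154)]
```

Request:
servo_tool(
  rows=[
    [[50,-0.3,0,0,0,0,0],[50,-0.6,0,0,0,0,0],[50,-0.6,0,0,0,0,0]],
  ],
)

```text
clock: 35.3
position: [625.4, -37.3, 41.1]
ee_rot: [-0.063, 0.998, -0.0, -0.005]
contact_force: [-15.2, -0.7, 9.8]
gripper_width: 55.1
grasp_force: 67.0
```

Hard stop confirmed: the TCP has stayed at 625.4 while force rises, after about 25 mm of follower travel, within the expected 22–30 mm. I unload a little, then release and rise.

Request:
servo_tool(
  rows=[
    [[50,1,0,0,0,0,0],[50,2,0,-0.2,0,0,0],[50,2.5,0,-0.2,0,0,0]],
  ],
)

```text
clock: 35.67
position: [625.4, -37.3, 41.1]
ee_rot: [-0.063, 0.998, -0.0, -0.003]
contact_force: [-8.6, -0.7, 3.8]
gripper_width: 55.3
grasp_force: 66.7
```

Request:
servo_tool(
  rows=[
    [[85,0,0,0,0,0,0],[85,0,0,0,0,0,0],[85,0,0,0,0,0,0],[85,0,0,0,0,0,0],[85,0,0,-20,0,0,0],[85,0,0,-60,0,0,0],[85,0,0,-110,0,0,0],[85,0,0,-160,0,0,0],[85,0,0,-170,0,0,0]],
  ],
)

```text
clock: 36.8
position: [630.1, -36.8, 216.4]
ee_rot: [-0.063, 0.998, 0.0, 0.005]
contact_force: [0.6, -0.2, 0.3]
gripper_width: 84.9
grasp_force: 0.0
```

Request:
servo_tool(
  rows=[
    [[85,60,0,0,0,0,0],[85,120,0,0,0,0,0],[85,150,0,0,0,0,0],[85,150,0,0,0,0,0],[85,150,0,0,0,0,0]],
  ],
)

```text
clock: 37.42
position: [479.8, -55.7, 211.5]
ee_rot: [-0.063, 0.998, 0.0, 0.0]
contact_force: [0.8, -0.3, 0.9]
gripper_width: 85.2
grasp_force: 0.0
```

```bash
python3 -c "
from h import *
a=arm.get_image('scene')[:,:,::-1];b=arm.get_image('side')[:,:,::-1]
m=np.vstack([np.hstack([cv2.resize(a[200:275,210:310],None,fx=4,fy=4),cv2.resize(b[135:210,190:290],None,fx=4,fy=4)]),np.hstack([cv2.resize(a,(400,300)),cv2.resize(b,(400,300))])])
cv2.imwrite('pics/m4.png',m)
"
```

```text
(no output)
```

View pics/m4.png

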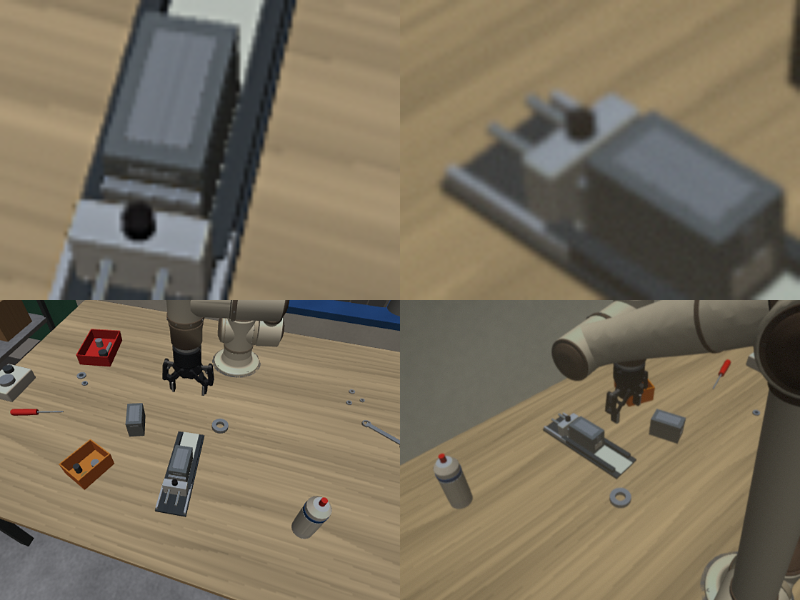

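The full box lies flat between the guides against the follower, with short studs visible between follower and block at (580,183) in the side crop. The right box is upright where it stood, and the spray can, bin and bearing look untouched.

```bash
python3 -c "
from bench import arm
print(arm.job_done())"
```

```text
the job is handed in; nothing more can be done
None
```

I handed the job in at about 37 s. The left box was the full one (about 7 N lifted, against 2.7 N for the right); it now sits in the bay with the follower pushed about 25 mm to a hard stop I take to be home, at no more than about 15 N at the wrist, and the lighter right box is back upright where it stood.

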